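# Fit the grating plate and hold the pulse dial at the third click

## Task

Slide the orange-rimmed grating plate straight up out of the wooden rack and seat it fully home in the slot of the white electric grater, its rim flush down on the deck. Then turn the grater's spring-return dial clockwise past the first two clicks to the third and hold it there: finish while still holding the dial at the third click, without letting go. Leave the blue-rimmed slicing plate in the rack and do not disturb the other things on the worktop.

Things in the scene. Friction and masses are not known exactly. Their poses are not given: they have to be found in the camera images.
- grating_plate: loose upright steel plate with round black holes and an orange rim on top, 90 g, in one of the rack's slots. Origin: centre of underside; z up, x thickness, y width. Blade 4 (x) x 70 mm (y), z 0 to 75 (lowest 6 mm: 3 x 62 mm); rim 12 (x) x 96 mm (y), z 75 to 93 mm: grip it across x from above.
- slicing_plate: the same plate with a blue rim and one slanting black slit, in the rack's other slot; it stays there.
- rack: fixed light-wood rack, 130 (x) x 110 (y) x 62 mm high. Origin: centre of underside. Slots at x = -32.5 and +32.5 mm, one plate standing in each, thickness along x, underside at z 12 mm. Grooves for the plate's side edges are 7 mm wide (x) and end at z 62 mm; plates come straight up. The rack may stand left or right of the grater.
- grater: fixed white electric grater, 150 (x) x 200 (y) mm, flat deck at z 95 mm. Origin: centre of its underside, x points away from its front. Plate slot on the +y half, dial on the -y half.
- slot (a point): centre of the grater's slot mouth at deck level, grater's axes, at (0, 45, 95) mm in its frame. Slot 8 (x) x 75 mm (y), 80 deep, lips widen it to 20 mm in x over the top 10 mm. The plate enters with its thickness along x, either face first; fully home its rim rests on the deck and its underside is 75 mm below this point.
- dial_grip (a point): on the axis of the black dial, 21 mm above the deck, half-way up its grip bar; turns with the dial. Bar 44 mm along this point's x, 12 mm thick along its y, 9 to 33 mm above the deck, on a disc of radius 22 mm. White pointer line on the bar's -x end. Axis at (0, -60) mm in the grater's frame, 57 mm from the end of a seated plate's rim.
- dial (a joint): dial angle in rad, clockwise from above: 0 at rest (pointer to the grater's front), clicks at 0.4, 0.8, 1.2 (1, 2, 3 red dots on the deck), end stop at 1.34. Held at the third click it needs about 0.15 N m (0.05 to 0.2 on the way); let go, it springs back to 0 from everywhere.
- mug: loose mug with handle, 92 x 127 x 95 mm, bystander at the back. Origin: centre of its underside.
- onion: loose onion, 82 mm, bystander. Origin: its underside.
- lemon: loose lemon, 78 x 55 mm, bystander. Origin: its underside.
Things that resemble listed ones, but are neither listed nor needed, are in the scene too. What is shaped like the rack but yellow is not meant.

How it is judged:
By the outcome, as a careful person would: the job done as asked, in the order asked, and still so for the second after the job is handed in, while the arm keeps its last pose, push and grip.
It also fails if it takes over 51 s, if anything falls off the work surface, if the arm or the gripper's body presses on something with over 40 N, if the wrist force passes 120 N, or if a joint passes its speed limit or range.

## Robot

A 6-joint arm with a two-finger parallel gripper is mounted at the origin on a cart in front of the work surface, level with it; the furniture and walls round the work are solid. World frame = base frame: x ahead of the robot, y to its left, z up, the work surface at z = 0. Lengths are in m, angles in rad, forces in N, time in s.
With the tool pointing down it reaches from about 0.25 to 0.725 m from the base axis. Payload 4 kg.
Tool frame: the origin (TCP) lies on the centre line of the jaws, within the pads' length; the fingertips stand ahead of it and the grasp point (between the pads) lies 3 mm ahead of it (bot.tcp_to_tips is the z of the fingertips in the tool frame, in m); z points along the fingers, y is the line along which they close (so a half turn about z gives the same grasp; the last joint's range is limited). The gripper opens to 85 mm and grips with 20 to 120 N. Pads are 22 mm wide; open, the fingers measure 114 mm over their backs; the gripper's body (76 mm by 85 mm) begins 54 mm behind the grasp point. The pads swing forward as they close: fully open they stand 13 mm farther back than shut.
Start: joints at [1.168, 0.241, 0.005, 1.335, 0, 1.571], TCP at [0.196, 0.46, 0.253] pointing down, gripper open.
Joint ranges: [-2.72, 2.72], [-1.05, 1.87], [-1.09, 1.28], [-1.99, 2.15], [-1.42, 1.44], [-3.14, 3.14]. Speed limits (rad/s): [2.79, 2.79, 3.14, 3.14, 3.14, 3.14].

## Interface

Orientations are given as a unit quaternion [x, y, z, w].
In Python, from workcell import telemetry, camera, camera_params, ticket, boxes_of, cut_out, spot_point, bot gives the robot as it stands.
- The arm moves only by the shell command python3 -m creep 'ROWS'. ROWS is text: rows parted by semicolons, each of 5 numbers parted by spaces: the opening, from 0 (shut) to 1 (fully open), then the shift along the tool's x, y, z in units of 150 mm (1.0 is 150 mm), then the turn about the tool's z in units of 180 degrees (1.0 is 180 degrees). In form: claw x y z turn; .... A call has 1 to 12 rows; each row is the pose to reach, as a shift and turn from the pose commanded when the call began, along the tool's axes at that moment, turning the shorter way round; what a row does not reach only later rows make up. A row lasts 1/8 s, in which the tool goes at most 62.5 mm and 10.7 degrees, less where a joint would pass 70% of its speed; a pose out of reach is approached as far as the arm can. A call with a number of a shift or a turn outside -1 to 1 is refused whole. A call with a gripper value outside its range is refused whole. The fingers move at their own pace and stop on an object; the grip force is fixed at half the most. Time passes only in rows, so rows that repeat a pose let the fingers close. It gives the time, the measured TCP pose, the force, the opening and the grip force at its end, in the units of the state.
- telemetry.get_obs(): the state, without advancing time (a new reading comes with each control period).
- camera(name): name is "scene" or "top" or "wrist"; returns the picture (420x560x3 uint8, red, green, blue); there is no depth.
- camera_params(name): a dict with "camera_matrix" (3x3 intrinsics, pixels), "k1" (the pictures are not rectified: a ray, as slopes to the right and down, at radius r is drawn at 1 + k1 r^2 times it, then the intrinsics apply), "eye" and "attitude" of the camera in the world. Camera axes: x right, y down, z forward; pixel columns grow to the right and rows downward; lengths in m; the calibration is good to about 2 mm. A picture is of the moment at which its call begins: read the wrist's pose just before it. camera_params takes no time and is no camera call; for the wrist camera it gives the pose at the moment of the call.
- ticket.job_done(): hands the job in; it is judged then, once.
Trained networks look in the newest picture that a camera, given by its name, has taken for a name from the list of things; names that differ only in an ending like _2 or _b are one class to them, and where a whole thing is asked for, a point or a joint stands for the part that bears it (a point fixed in the world has none). Each returns a list of dicts, best first, with "conf" (0 to 1); they miss things now and then, are a little off and sometimes report something else, mostly with a low value. They report only what shows in the picture. A call takes as long as a camera call. They do not tell look-alikes from the thing itself.
- boxes_of(thing, camera): "at" ([x, y, z] in m, in world coordinates, good to about 4 mm: the middle of the surface that is visible of it).
- cut_out(thing, camera): "pixels" (420x560 bool, what is visible of it).
- spot_point(thing, camera): "at" ([x, y, z] in m, in world coordinates, good to about 4 mm: a listed point, or the origin of a listed thing).
The state is a dict: "clock": time; "joint_pos": joint angles; "joint_vel": joint speeds; "tau": joint torques, N m; "eef_pos": TCP position; "tool_rot": TCP orientation; "ft_force": force on the tool from outside, world axes, zero at the start; "ft_torque": the same for the moment, N m; "grip_width": finger opening in m; "grasp_force": force on a finger pad.
Only numpy, scipy, OpenCV 4.12 (cv2) and the standard library are available. Lean on these libraries where they do the work, as an engineer would, in place of code of your own. Each camera call takes 0.05 s, during which the arm holds its last target. There are 200 camera calls.

## Working session

There is one attempt and no reset: what is moved stays moved. The work goes in short steps, Python scripts to look and compute and a shell command to move; the robot and the scene stay as the last step left them, time stands still between calls to the robot, and variables do not carry over. Pictures are saved under pics/ and viewed, at most 10 in all, crops included, and the job is handed in when it is done.

```bash
mkdir -p pics; ls; python3 - <<'E'
from workcell import *
import cv2,numpy as np
for c in("scene","top"):
    im=camera(c); cv2.imwrite(f"pics/{c}0.png",im[:,:,::-1])
    p=camera_params(c); print(c,p)
    for t in("grating_plate","slicing_plate","rack","grater","slot","dial_grip","mug"):
        print(t,[(np.round(d["at"],3).tolist(),round(d["conf"],2)) for d in spot_point(t,c)][:4])
o=telemetry.get_obs();print(o, bot.tcp_to_tips)
E
```

```text
pics
scene {'camera_matrix': array([[528.95276867,   0.        , 275.53339571],
       [  0.        , 528.95276867, 210.32253461],
       [  0.        ,   0.        ,   1.        ]]), 'k1': -0.07711785272187424, 'eye': array([ 0.14317486, -0.70540122,  1.1647611 ]), 'attitude': array([ 0.90684945, -0.32782524,  0.08634953, -0.25039657])}
grating_plate [([0.552, -0.041, 0.011], 0.82)]
slicing_plate [([0.619, -0.035, 0.01], 0.82), ([0.586, -0.036, 0.001], 0.41)]
rack [([0.587, -0.037, 0.0], 0.88), ([0.278, -0.432, 0.001], 0.6)]
grater [([0.536, -0.332, -0.0], 0.74)]
slot [([0.522, -0.292, 0.095], 0.76)]
dial_grip [([0.545, -0.392, 0.114], 0.64)]
mug [([0.79, -0.058, -0.005], 0.7)]
top {'camera_matrix': array([[482.61485839,   0.        , 283.94582086],
       [  0.        , 482.61485839, 209.57608456],
       [  0.        ,   0.        ,   1.        ]]), 'k1': -0.1709844574668705, 'eye': array([ 0.37015404, -0.20862686,  1.17932901]), 'attitude': array([-0.70180046,  0.70834721, -0.05494881,  0.05197092])}
grating_plate [([0.549, -0.036, 0.011], 0.64)]
slicing_plate [([0.62, -0.034, 0.
[... 266 characters left out ...]
]
{'clock': 0.8, 'joint_pos': array([1.16801323e+00, 2.40560396e-01, 4.97649016e-03, 1.33519314e+00,
       3.46345285e-05, 1.57079540e+00]), 'joint_vel': array([ 0.0001138 , -0.00032578, -0.00013197, -0.00121356,  0.00058534,
       -0.00045071]), 'tau': array([-1.53455763e-03, -3.72151744e+01,  2.52678609e+01,  8.89398671e-04,
       -7.66034259e-05,  8.39824764e-06]), 'eef_pos': array([0.19597751, 0.4599821 , 0.25331727]), 'tool_rot': array([ 2.00032495e-01,  9.79789263e-01,  1.29094906e-05, -1.50388846e-05]), 'ft_force': array([-0.40427949,  0.02935283,  0.66814483]), 'ft_torque': array([ 0.02337907, -0.0249326 ,  0.04547447]), 'grasp_force': 0.0, 'grip_width': 0.08538767063227633} 0.022
```

View pics/scene0.png

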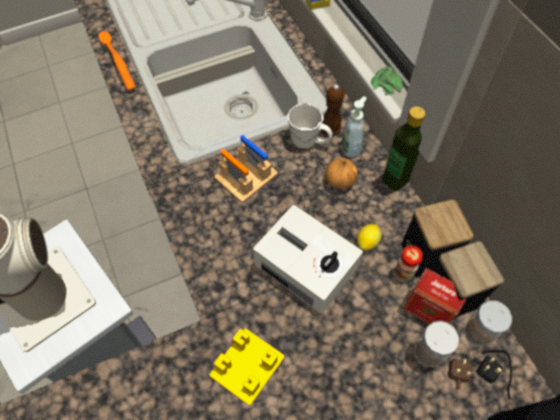

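View pics/top0.png

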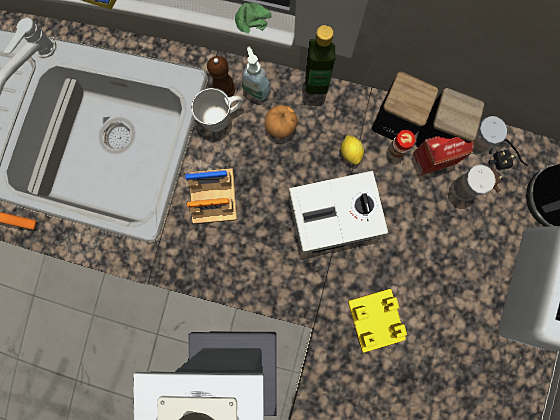

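The scene shows two racks: the wooden one (scene 245,170; top 210,195) and the yellow one (scene 247,365; top 378,320). The wooden rack is the one meant, and it holds the orange-rimmed plate (top 208,203) and the blue-rimmed plate (top 206,175). There is also an orange utensil at (17,220), which is not a plate. I'll measure the yaws and confirm with a crop.

```bash
cat > h.py <<'E'
import numpy as np,cv2
from workcell import *
from scipy.spatial.transform import Rotation as R
def dk(p): return np.array([p["k1"],0,0,0,0.])
def toworld(p,uv,z):
    s=np.asarray(uv,float).reshape(-1,2); n=(s-p["camera_matrix"][:2,2])/np.diag(p["camera_matrix"])[:2]
    q=n.copy()
    for _ in range(20): q=n/(1+p["k1"]*(q**2).sum(1,keepdims=True))
    d=R.from_quat(p["attitude"]).apply(np.c_[q,np.ones(len(q))]); e=np.asarray(p["eye"])
    return e+d*((z-e[2])/d[:,2])[:,None]
def topix(p,X):
    c=R.from_quat(p["attitude"]).inv().apply(np.atleast_2d(X)-p["eye"]); q=c[:,:2]/c[:,2:]
    return q*(1+p["k1"]*(q**2).sum(1,keepdims=True))*np.diag(p["camera_matrix"])[:2]+p["camera_matrix"][:2,2]
def rect(m,p,z):
    "centre, size, long-axis yaw (deg) of a mask's footprint at height z"
    v,u=np.nonzero(m); w=toworld(p,np.c_[u,v],z)[:,:2]
    c=w.mean(0); e,V=np.linalg.eigh(np.cov((w-c).T)); l=(w-c)@V
    return np.round((w-c)@V@np.eye(2)*0+c,4)[0],np.round(np.sqrt(12*e[::-1])*1000,1),round(np.degrees(np.arctan2(V[1,1],V[0,1]))%180,1)
def toolmove(T,yaw_y=None):
    "shift in units along tool axes to bring TCP to T; turn so that tool y is along yaw_y (deg)"
    o=telemetry.get_obs(); r=R.from_quat(o["tool_rot"]); d=r.inv().apply(np.asarray(T)-o["eef_pos"])/.15
    y=r.apply([0,1,0]); a=np.degrees(np.arctan2(y[1],y[0]))
    t=None if yaw_y is None else -(((yaw_y-a+90)%180)-90)/180
    return np.round(d,3),t,a
E
python3 - <<'E'
from h import *
for c in("top","scene"):
    im=camera(c);p=camera_params(c);h=cv2.cvtColor(im,cv2.COLOR_RGB2HSV)
    g=cut_out("grating_plate",c);b=cut_out("slicing_plate",c);gr=cut_out("grater",c)
    for x in g: print(c,"g",x["conf"],x["pixels"].sum())
    G=g[0]["pixels"]; K=np.ones((5,5),np.uint8)
    om=(cv2.dilate(G.astype(np.uint8),K)>0)&(h[...,0]<14)&(h[...,1]>190)&(h[...,2]>120)
    print("orange",rect(om,p,.105))
    B=cv2.dilate(b[0]["pixels"].astype(np.uint8),K)>0
    print("blue",rect(B&(h[...,0]>100)&(h[...,0]<130)&(h[...,1]>150),p,.105))
    M=gr[0]["pixels"];v,u=np.nonzero(M);print("grater bb",u.min(),u.max(),v.min(),v.max(), toworld(p,cv2.boxPoints(cv2.minAreaRect(np.c_[u,v].astype(np.float32))),.095).round(3).tolist())
    dk_=(im.max(2)<90)&(cv2.morphologyEx(M.astype(np.uint8),cv2.MORPH_CLOSE,np.ones((25,25)))>0)
    n,L,s,ce=cv2.connectedComponentsWithStats(dk_.astype(np.uint8))
    for i in range(1,n):
        if s[i,4]>60: print("dark",ce[i].round(),s[i,4],rect(L==i,p,.095))
    if c=="top":
        cv2.imwrite("pics/crop1.png",cv2.resize(im[140:270,170:400,::-1],None,fx=3.4,fy=3.4,interpolation=2))
E
```

```text
top g 0.75 343
orange (array([ 0.5508, -0.0402]), array([101.4,  13.2]), np.float64(93.7))
blue (array([ 0.6162, -0.0356]), array([94.7, 12.4]), np.float64(94.0))
grater bb 188 236 168 223 [[0.627, 0.013, 0.095], [0.634, -0.097, 0.095], [0.513, -0.108, 0.095], [0.505, -0.0, 0.095]]
dark [202. 184.] 88 (array([ 0.5973, -0.0257]), array([64.6, 13.1]), np.float64(104.1))
dark [207. 208.] 132 (array([ 0.5405, -0.0382]), array([72.5, 16. ]), np.float64(103.8))
scene g 0.69 424
orange (array([ 0.5468, -0.044 ]), array([104.9,  18.1]), np.float64(93.2))
blue (array([ 0.6136, -0.0391]), array([89.5, 13.9]), np.float64(93.9))
grater bb 253 362 206 312 [[0.409, -0.264, 0.095], [0.591, -0.204, 0.095], [0.628, -0.432, 0.095], [0.454, -0.475, 0.095]]
dark [292. 240.] 123 (array([ 0.5218, -0.2942]), array([68. , 11.2]), np.float64(101.1))
dark [330. 263.] 223 (array([ 0.5481, -0.3928]), array([45., 33.]), np.float64(20.3))
dark [287. 284.] 492 (array([ 0.4412, -0.3699]), array([147.2,  17.5]), np.float64(101.7))
```

View pics/crop1.png

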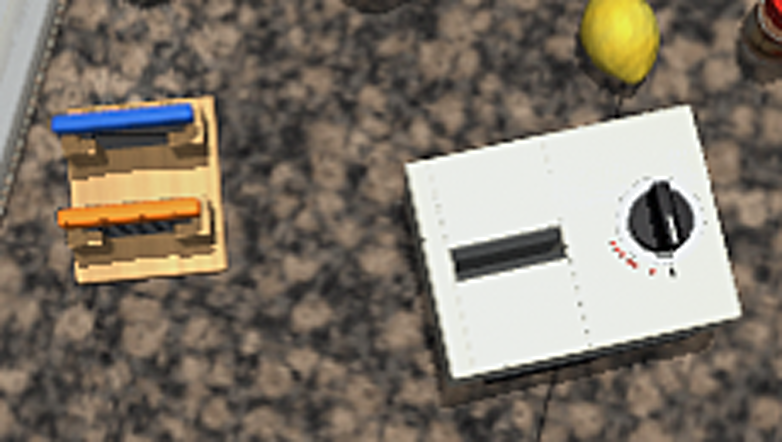

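The crop confirms it. The orange-rimmed perforated plate stands in the wooden rack's front slot (crop 130,212). The slot mouth is at (507,253), and the dial is at (660,215) with its pointer toward the front.

```bash
python3 - <<'E'
from h import *
print(toolmove([.549,-.040,.235],3.7))
E
```

```text
(array([-3.472, -2.144,  0.122]), np.float64(0.35123027650958955), np.float64(66.92144977172612))
```

```bash
python3 -m creep '1 -0.87 -0.53 0 0;1 -0.87 -0.53 0 0;1 -0.87 -0.53 0 0'; python3 -m creep '1 -0.87 -0.53 0 0;1 -0.87 -0.53 0 0;1 -0.87 -0.53 0 0'; python3 -m creep '1 -0.87 -0.53 0 0;1 -0.87 -0.53 0 0;1 -0.87 -0.53 0 0';python3 -m creep '1 -0.87 -0.53 0.12 0.35;1 -0.87 -0.53 0.12 0.35;1 -0.87 -0.53 0.12 0.35;1 -0.87 -0.53 0.12 0.35;1 -0.87 -0.53 0.12 0.35;1 -0.87 -0.53 0.12 0.35;1 -0.87 -0.53 0.12 0.35'
python3 - <<'E'
from h import *
print(telemetry.get_obs()["joint_pos"].round(2),toolmove([.549,-.040,.235],3.7))
p=camera_params("wrist");im=camera("wrist");cv2.imwrite("pics/w1.png",im[:,:,::-1]);h=cv2.cvtColor(im,cv2.COLOR_RGB2HSV)
for t in("grating_plate","rack"): print(t,[(x["at"],x["conf"]) for x in spot_point(t,"wrist")])
om=(h[...,0]<14)&(h[...,1]>190)&(h[...,2]>100)
n,L,s,ce=cv2.connectedComponentsWithStats(om.astype(np.uint8))
for i in range(1,n):
    if s[i,4]>200: print(s[i],rect(L==i,p,.105))
E
```

```text
clock: 1.58
eef_pos: [0.2859, 0.3335, 0.2534]
tool_rot: [0.201, 0.98, -0.0, 0.0]
ft_force: [-0.1, 1.3, 1.0]
grip_width: 0.0854
grasp_force: 0.0
clock: 1.95
eef_pos: [0.3751, 0.2091, 0.2535]
tool_rot: [0.202, 0.979, 0.0, 0.0]
ft_force: [-0.6, 0.6, 0.7]
grip_width: 0.0852
grasp_force: 0.0
clock: 2.33
eef_pos: [0.4641, 0.0845, 0.2533]
tool_rot: [0.202, 0.979, -0.0, 0.0]
ft_force: [-0.3, 0.6, 0.1]
grip_width: 0.0856
grasp_force: 0.0
clock: 3.2
eef_pos: [0.5516, -0.0373, 0.2352]
tool_rot: [0.682, 0.732, -0.0, -0.0]
ft_force: [-0.8, 0.2, -0.2]
grip_width: 0.0856
grasp_force: 0.0
[-0.07  0.35  0.11  1.33 -0.    1.43] (array([-0.017, -0.018,  0.001]), np.float64(0.001806077054140963), np.float64(4.025093869745372))
grating_plate [([0.5557, -0.041, 0.0101], 0.91)]
rack [([0.5849, -0.0352, 0.0022], 0.67)]
```

View pics/w1.png

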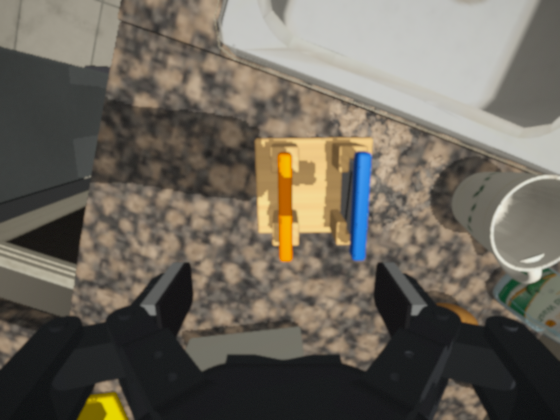

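The wrist view shows the orange rim at (286,207), with its ends at about v=152 and v=262. The blue rim is at (361,207).

```bash
python3 - <<'E'
from h import *
p=camera_params("wrist");im=camera("wrist");h=cv2.cvtColor(im,cv2.COLOR_RGB2HSV)
om=np.zeros(im.shape[:2],bool);om[140:275,272:302]=((h[...,0]<19)&(h[...,1]>210))[140:275,272:302]
print(om.sum(),rect(om,p,.105))
v,u=np.nonzero(om)
for r in range(148,268,8): x=u[v==r]; print(r,x.min() if len(x) else 0,x.max() if len(x) else 0, im[r,286])
bm=(h[...,0]>100)&(h[...,0]<130)&(h[...,1]>150); bm[:,:330]=0;bm[:,390:]=0;bm[:130]=0;bm[280:]=0
print(rect(bm,p,.105))
print(telemetry.get_obs()["eef_pos"],p["eye"])
E
```

```text
696 (array([ 0.5523, -0.0299]), array([73. , 12.2]), np.float64(94.6))
148 0 0 [212 177 115]
156 278 279 [243 171   0]
164 278 279 [244 186   0]
172 278 291 [244 184   0]
180 279 291 [185  98   0]
188 279 290 [185  97   0]
196 279 290 [185  98   0]
204 279 290 [185  98   0]
212 279 291 [186  98   0]
220 279 291 [245 175   0]
228 279 291 [244 173   0]
236 279 291 [244 171   0]
244 280 280 [245 169   0]
252 280 292 [244 166   0]
260 281 290 [235 151   0]
(array([ 0.6165, -0.0295]), array([92. , 13.1]), np.float64(95.3))
[ 0.55156179 -0.03712952  0.23531709] [0.54682048 0.03513523 0.3573506 ]
```

```bash
python3 - <<'E'
from h import *
p=camera_params("wrist");im=camera("wrist");h=cv2.cvtColor(im,cv2.COLOR_RGB2HSV)
om=np.zeros(im.shape[:2],bool);om[140:275,272:302]=((h[...,0]<26)&(h[...,1]>225)&(h[...,2]>150))[140:275,272:302]
v,u=np.nonzero(om)
print(om.sum(),rect(om,p,.105),v.min(),v.max())
for r in(v.min()+3,207,v.max()-3): x=u[v==r];print(r,x.min(),x.max(),toworld(p,[(x.min(),r),(x.max()+1,r)],.105).round(4).tolist())
print(toworld(p,[(285,v.min()),(286,v.max()+1)],.105),toworld(p,[(285,v.min()),(286,v.max()+1)],.087))
E
```

```text
1327 (array([ 0.5532, -0.0352]), array([94.6, 10.4]), np.float64(94.8)) 153 260
156 278 290 [[0.5447, 0.007, 0.105], [0.5552, 0.0078, 0.105]]
207 279 290 [[0.5484, -0.0356, 0.105], [0.5585, -0.0349, 0.105]]
257 280 291 [[0.5524, -0.0816, 0.105], [0.5631, -0.0808, 0.105]]
[[ 0.5501538   0.00979724  0.105     ]
 [ 0.55804206 -0.08505358  0.105     ]] [[ 0.55038969  0.00798899  0.087     ]
 [ 0.55884058 -0.09362704  0.087     ]]
```

```bash
python3 - <<'E'
from h import *
print(toolmove([.5527,-.038,.099],4.3))
E
```

```text
(array([-0.006,  0.007,  0.909]), np.float64(-0.0016779538424991358), np.float64(3.997968308350161))
```

```bash
python3 -m creep '0.5 0 0.007 0 -0.002;0.5 -0.006 0.007 0.2 -0.002;0.5 -0.006 0.007 0.5 -0.002;0.5 -0.006 0.007 0.8 -0.002;0.5 -0.006 0.007 0.91 -0.002;0.5 -0.006 0.007 0.91 -0.002;0 -0.006 0.007 0.91 -0.002;0 -0.006 0.007 0.91 -0.002;0 -0.006 0.007 0.91 -0.002;0 -0.006 0.007 0.91 -0.002;0 -0.006 0.007 0.91 -0.002'
python3 - <<'E'
from h import *
print(telemetry.get_obs()["ft_torque"])
print(toolmove([.5527,-.038,.235]))
E
```

```text
clock: 4.82
eef_pos: [0.5538, -0.0381, 0.1004]
tool_rot: [0.68, 0.733, 0.001, 0.001]
ft_force: [-0.4, 1.0, 6.8]
grip_width: 0.0109
grasp_force: 59.4
[0.00427552 0.05690948 0.00944561]
(array([ 0.001, -0.005, -0.897]), None, np.float64(4.283792174647381))
```

```bash
python3 -m creep '0 0 0 -0.1 0;0 0 0 -0.25 0;0 0 0 -0.45 0;0 0 0 -0.65 0;0 0 0 -0.85 0;0 0 0 -0.95 0;0 0 0 -0.95 0;0 0 0 -0.95 0'
python3 - <<'E'
from h import *
camera("top");camera("scene")
print([ (spot_point("slicing_plate",c)[:1],spot_point("slot",c)[:1]) for c in("top","scene")])
im=camera("wrist");cv2.imwrite("pics/w2.png",im[:,:,::-1])
print(toolmove([.524,-.220,.243],11.4))
E
```

```text
clock: 5.82
eef_pos: [0.5519, -0.038, 0.24]
tool_rot: [0.68, 0.733, -0.001, -0.001]
ft_force: [0.0, 0.3, -1.4]
grip_width: 0.0113
grasp_force: 58.7
[([{'at': [0.6181, -0.0316, 0.0099], 'conf': 0.76}], [{'at': [0.5274, -0.2947, 0.0949], 'conf': 0.72}]), ([{'at': [0.6166, -0.0342, 0.0098], 'conf': 0.72}], [{'at': [0.5215, -0.2891, 0.0943], 'conf': 0.68}])]
(array([-1.196, -0.28 , -0.015]), np.float64(-0.03954756024887595), np.float64(4.281439155202326))
```

View pics/w2.png

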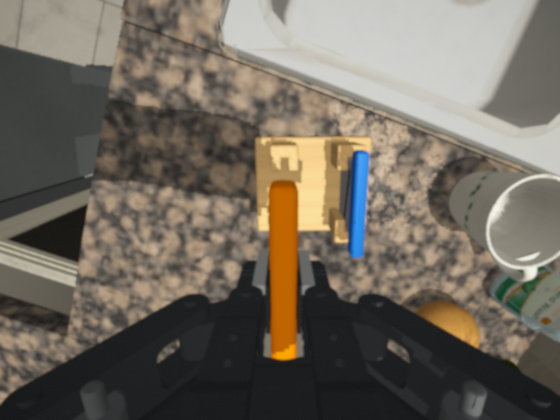

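The plate is out of the rack (rim at 284, v 182–360) and the blue plate is undisturbed. Next I'll look at the slot from close range with the plate held to one side.

```bash
python3 -m creep '0 -0.3 0 0 0;0 -0.7 -0.05 0 -0.02;0 -1 -0.1 0 -0.04;0 -1 -0.1 0 -0.04;0 -1 -0.1 0 -0.04'
python3 -m creep '0 -0.4 -0.1 0 0;0 -0.8 -0.25 0 0;0 -1 -0.35 0 0;0 -1 -0.35 0 0;0 -1 -0.35 0 0;0 -1 -0.35 0 0'
python3 - <<'E'
from h import *
p=camera_params("wrist");im=camera("wrist");cv2.imwrite("pics/w3.png",im[:,:,::-1])
for t in("slot","dial_grip","grater"): print(t,[(np.round(x["at"],4),x["conf"]) for x in spot_point(t,"wrist")])
print(toolmove([.524,-.293,.243],11.4)); o=telemetry.get_obs(); print(o["eef_pos"],o["tool_rot"])
h=cv2.cvtColor(im,cv2.COLOR_RGB2HSV)
om=((h[...,0]<26)&(h[...,1]>225)&(h[...,2]>120));n,L,s,ce=cv2.connectedComponentsWithStats(om.astype(np.uint8));print(s[s[:,4]>100])
M=(cut_out("grater","wrist") or [{"pixels":0}])[0]["pixels"]
dk_=(im.max(2)<95).astype(np.uint8);n,L,s,ce=cv2.connectedComponentsWithStats(dk_)
for i in range(1,n):
    if s[i,4]>300: print("dark",ce[i].round(),s[i],rect(L==i,p,.095))
E
```

```text
clock: 6.8
eef_pos: [0.5488, -0.1886, 0.2411]
tool_rot: [0.633, 0.774, 0.0, -0.0]
ft_force: [0.0, 0.5, -1.5]
grip_width: 0.0109
grasp_force: 58.6
clock: 7.55
eef_pos: [0.5281, -0.3443, 0.2415]
tool_rot: [0.632, 0.775, 0.0, -0.0]
ft_force: [-0.1, 0.0, -1.6]
grip_width: 0.0113
grasp_force: 58.6
slot [(array([ 0.522 , -0.2912,  0.0912]), 0.9)]
dial_grip []
grater []
(array([ 0.346,  0.045, -0.01 ]), np.float64(0.0009380821395528945), np.float64(11.568854785119516))
[ 0.52778492 -0.34520887  0.24154867] [6.32239905e-01 7.74772663e-01 4.69881787e-05 1.44613367e-04]
[[     0      0    560    420 230301]
 [   270    184     27    176   4404]]
dark [116.  78.] [    0     0   207   203 21232] (array([ 0.3731, -0.2684]), array([170.6,  99. ]), np.float64(156.7))
dark [271.  38.] [ 196    0  136   76 4308] (array([ 0.4921, -0.2143]), array([91.9, 41.6]), np.float64(25.6))
dark [339.  15.] [329   0  23  34 404] (array([ 0.5399, -0.1872]), array([23.2, 13.8]), np.float64(92.7))
dark [423.  18.] [ 376    0   85   52 1962] (array([ 0.6047, -0.1747]), array([55.2, 27.7]), np.float64(14.1))
dark [483
[... 826 characters left out ...]
([28.4, 17.4]), np.float64(67.1))
dark [527. 197.] [ 452  163  108   86 3077] (array([ 0.747 , -0.2927]), array([101.8,  49.1]), np.float64(170.5))
dark [137. 187.] [127 172  22  30 359] (array([ 0.3978, -0.3557]), array([23.2, 13.7]), np.float64(79.4))
dark [317. 354.] [    0   201   560   219 64836] (array([ 0.5972, -0.5028]), array([573.9, 190.2]), np.float64(17.0))
dark [164. 251.] [ 123  213   88   80 2140] (array([ 0.4279, -0.4125]), array([91.5, 42.4]), np.float64(149.8))
dark [ 92. 311.] [ 68 284  47  55 793] (array([ 0.36  , -0.4948]), array([65.4, 26.5]), np.float64(60.7))
dark [ 26. 323.] [   0  297   55   53 1090] (array([ 0.2897, -0.5268]), array([67.1, 36.4]), np.float64(54.0))
```

View pics/w3.png

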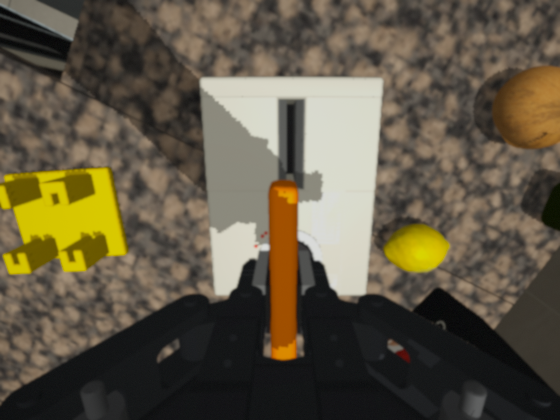

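```bash
python3 - <<'E'
from h import *
p=camera_params("wrist");im=camera("wrist");h=cv2.cvtColor(im,cv2.COLOR_RGB2HSV);o=telemetry.get_obs()
print("deck corners",toworld(p,[(201,78),(383,78)],.095).round(4).tolist())
for r in(100,105,120,140,160,175,183):
    row=im[r,255:330].max(1).astype(int); d=np.nonzero(row<105)[0]+255; k=np.nonzero(row<40)[0]+255
    a=toworld(p,[(d.min(),r),(d.max()+1,r)],.095)
    print(r,d.min(),d.max(),k.min() if len(k) else 0,k.max() if len(k) else 0,a[:,:2].round(4).tolist(),a[:,:2].mean(0).round(4))
print(im[80:106,292].max(1)); print(im[90:100,282].max(1))
om=((h[...,0]<26)&(h[...,1]>225)&(h[...,2]>120));r=R.from_quat(o["tool_rot"])
for row in(195,220,240,340,352): 
    u=np.nonzero(om[row])[0]; w=toworld(p,[(u.min(),row),(u.max()+1,row)],o["eef_pos"][2]+.0046)
    print(row,u.min(),u.max(),(r.inv().apply(w-o["eef_pos"])*1000).round(1).tolist())
w=toworld(p,[(284,181),(284,184),(284,190),(284,350),(284,356),(284,361)],o["eef_pos"][2]+.0046);print((r.inv().apply(w-o["eef_pos"])*1000).round(1).tolist())
print(im[178:205,284].tolist()); print(im[342:364,284].tolist())
E
```

```text
deck corners [[0.4418, -0.2553, 0.095], [0.5862, -0.2254, 0.095]]
100 280 303 0 0 [[0.5079, -0.2593], [0.5272, -0.2553]] [ 0.5175 -0.2573]
105 280 303 288 294 [[0.5087, -0.2631], [0.528, -0.2591]] [ 0.5184 -0.2611]
120 281 303 288 293 [[0.5119, -0.2746], [0.5307, -0.2708]] [ 0.5213 -0.2727]
140 281 302 288 293 [[0.5151, -0.2907], [0.5334, -0.2869]] [ 0.5243 -0.2888]
160 279 302 288 293 [[0.5168, -0.3076], [0.5371, -0.3034]] [ 0.527  -0.3055]
175 279 303 0 0 [[0.5194, -0.3204], [0.5408, -0.316]] [ 0.5301 -0.3182]
183 295 303 0 0 [[0.5346, -0.3245], [0.5424, -0.3229]] [ 0.5385 -0.3237]
[214 215 215 215 215 216 216 216 216 216 216 216 216 214 209 198 179 150
 113  91  84  80  72  55  36  29]
[216 216 216 214 210 197 179 150 115  96]
195 8 296 [[44.5, -110.2, -4.6], [44.5, 6.0, -4.6]]
220 120 295 [[34.1, -65.1, -4.6], [34.3, 5.8, -4.6]]
240 124 296 [[25.5, -64.7, -4.6], [25.8, 6.3, -4.6]]
340 272 295 [[-23.0, -4.3, -4.6], [-23.0, 6.6, -4.6]]
352 272 295 [[-29.7, -4.3, -4.6], [-29.6, 6.7, -4.6]]
[[50.0, 0.9, -4.6], [48.9, 1.0, -4.6], [46.5, 1.0, -4.6], [-28.5, 1.2, -4.6], [-31.9, 1.2, -4.6], [-34.8, 1.2, -4.6]]
[[65, 60, 55], [82, 59, 46], [101, 58, 28], [113, 56, 3], [117, 56, 0], [119, 57, 0], [121, 57, 0], [130, 62, 0], [150, 73, 0], [174, 87, 0], [195, 102, 0], [210, 115, 0], [218, 126, 0], [220, 135, 0], [220, 143, 0], [216, 142, 0], [208, 136, 0], [203, 133, 0], [208, 140, 0], [211, 144, 0], [206, 137, 0], [189, 116, 0], [170, 92, 0], [163, 82, 0], [162, 80, 0], [162, 80, 0], [162, 79, 0]]
[[159, 79, 0], [161, 80, 0], [168, 88, 0], [182, 102, 0], [191, 111, 0], [195, 115, 0], [201, 121, 0], [211, 131, 0], [217, 136, 0], [218, 138, 0], [219, 139, 0], [218, 137, 0], [218, 137, 0], [218, 137, 0], [218, 137, 0], [216, 135, 0], [205, 125, 0], [172, 101, 0], [112, 63, 10], [48, 31, 22], [20, 22, 22], [18, 19, 21]]
```

```bash
python3 - <<'E'
from h import *
print(toolmove([.5233,-.292,.19],11.4))
E
```

```text
(array([0.356, 0.043, 0.343]), np.float64(0.0007331429505879011), np.float64(11.53196573110583))
```

```bash
python3 -m creep '0 0.15 0.02 0 0;0 0.3 0.043 0 0;0 0.356 0.043 0.1 0;0 0.356 0.043 0.25 0;0 0.356 0.043 0.34 0;0 0.356 0.043 0.34 0;0 0.356 0.043 0.34 0;0 0.356 0.043 0.34 0'
python3 - <<'E'
from h import *
print(toolmove([.5233,-.292,.122],11.4))
for c in("top","scene"):
    im=camera(c);p=camera_params(c);uv=topix(p,[.523,-.292,.13])[0].astype(int)
    cr=im[uv[1]-45:uv[1]+45,uv[0]-60:uv[0]+60,::-1]; cv2.imwrite(f"pics/{c}c.png",cv2.resize(cr,None,fx=4,fy=4,interpolation=2))
a=cv2.imread("pics/topc.png");b=cv2.imread("pics/scenec.png");cv2.imwrite("pics/both1.png",cv2.resize(np.hstack([a,b]),(800,300)))
E
```

```text
clock: 8.85
eef_pos: [0.5235, -0.293, 0.1913]
tool_rot: [0.633, 0.774, 0.0, 0.001]
ft_force: [-0.1, -0.8, -0.8]
grip_width: 0.0109
grasp_force: 58.6
(array([ 0.007, -0.001,  0.462]), np.float64(0.00037604225284297853), np.float64(11.46768760551173))
```

View pics/both1.png

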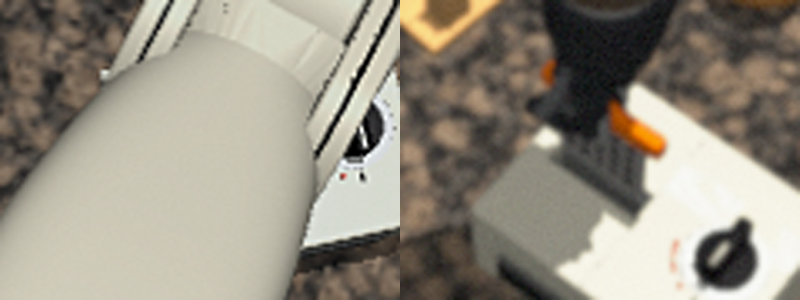

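The top view is blocked by the arm. The scene view (right half) shows the blade's lower edge at (600,180), right over the slot. I'll descend gently and watch the forces.

```bash
python3 -m creep '0 0 0 0.05 0;0 0 0 0.1 0;0 0 0 0.14 0;0 0 0 0.14 0'; python3 -c "
from h import *;print(telemetry.get_obs()['ft_torque'])"
```

```text
clock: 9.45
eef_pos: [0.5224, -0.2923, 0.1683]
tool_rot: [0.633, 0.774, -0.0, -0.001]
ft_force: [0.2, -0.3, -1.0]
grip_width: 0.011
grasp_force: 58.6
[ 0.00654085 -0.03418019 -0.01053742]
```

Underside is at about 0.08, which is 15 mm into the slot, with no contact force. Continuing.

```bash
python3 -m creep '0 0 0 0.05 0;0 0 0 0.1 0;0 0 0 0.15 0;0 0 0 0.15 0'; python3 -m creep '0 0 0 0.05 0;0 0 0 0.1 0;0 0 0 0.15 0;0 0 0 0.15 0;0 0 0 0.15 0'; python3 -c "
from h import *;print(telemetry.get_obs()['ft_torque'],toolmove([.5233,-.292,.12],11.4))"
```

```text
clock: 9.95
eef_pos: [0.5226, -0.2923, 0.1458]
tool_rot: [0.633, 0.774, -0.0, -0.001]
ft_force: [0.3, -0.1, -1.2]
grip_width: 0.011
grasp_force: 58.6
clock: 10.58
eef_pos: [0.5231, -0.2925, 0.1244]
tool_rot: [0.633, 0.774, -0.0, 0.0]
ft_force: [0.7, 0.1, -0.5]
grip_width: 0.0112
grasp_force: 58.6
[ 0.00260032  0.04889639 -0.00698659] (array([0.003, 0.002, 0.029]), np.float64(0.000475631478090261), np.float64(11.485613666056244))
```

```bash
python3 -m creep '0.4 0 0 0 0;0.4 0 0 0 0;0.4 0 0 0 0;0.4 0 0 -0.1 0;0.4 0 0 -0.3 0;0 0 0 -0.3 0;0 0 0 -0.3 0;0 0 0 -0.3 0;0 0 0 -0.3 0;0 0 0 -0.3 0'
python3 - <<'E'
from h import *
print(toolmove([.5233,-.292,.14],11.4))
im=camera("scene");p=camera_params("scene");uv=topix(p,[.53,-.33,.11])[0].astype(int)
cv2.imwrite("pics/s4.png",cv2.resize(im[uv[1]-55:uv[1]+55,uv[0]-70:uv[0]+70,::-1],None,fx=4,fy=4,interpolation=2))
camera("wrist");print([(x["at"],x["conf"]) for x in spot_point("grating_plate","wrist")+spot_point("grating_plate","scene")])
E
```

```text
clock: 11.82
eef_pos: [0.5228, -0.2924, 0.1687]
tool_rot: [0.633, 0.774, -0.0, -0.001]
ft_force: [-0.2, 0.9, 0.0]
grip_width: -0.0002
grasp_force: 0.0
(array([0.002, 0.004, 0.192]), np.float64(0.00046286452994850593), np.float64(11.483315615390726))
[([0.5233, -0.2917, 0.0201], 0.74), ([0.5211, -0.2968, 0.0167], 0.59)]
```

View pics/s4.png

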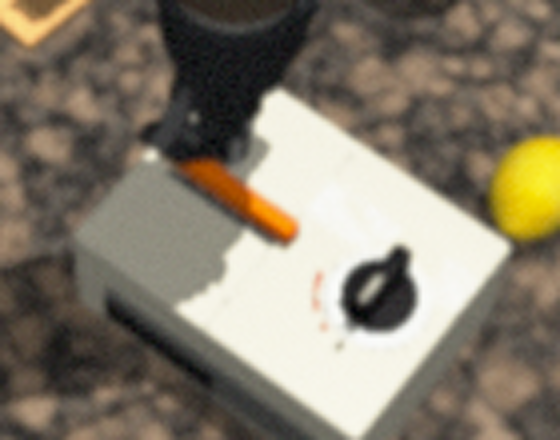

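The rim lies flush on the deck at crop (240,195), and the networks put its underside at z = 0.020, which is home. I'll press lightly to verify.

```bash
python3 -m creep '0 0 0 0.1 0;0 0 0 0.18 0;0 0 0 0.21 0;0 0 0 0.23 0;0 0 0 0.23 0'; python3 -m creep '0 0 0 0.01 0;0 0 0 0.02 0;0 0 0 0.02 0'
```

```text
clock: 12.65
eef_pos: [0.5231, -0.2926, 0.1351]
tool_rot: [0.633, 0.774, 0.0, 0.0]
ft_force: [0.3, 0.3, 0.5]
grip_width: 0.0004
grasp_force: 0.1
clock: 13.02
eef_pos: [0.5234, -0.2926, 0.135]
tool_rot: [0.633, 0.774, 0.0, 0.001]
ft_force: [-5.0, 3.5, 14.0]
grip_width: -0.0004
grasp_force: 7.3
```

The plate is home: contact came at TCP z 0.135, so the rim top is at 0.113, and it carries 14 N. Now the dial.

```bash
python3 -m creep '0 0 0 -0.3 0;0 0 0 -0.5 0;0.6 -0.2 0 -0.6 -0.1;0.6 -0.5 0 -0.6 -0.2;0.6 -0.7 0 -0.6 -0.3;0.6 -0.7 0 -0.6 -0.4;0.6 -0.7 0 -0.6 -0.5;0.6 -0.7 0 -0.6 -0.5;0.6 -0.7 0 -0.6 -0.5;0.6 -0.7 0 -0.6 -0.5;0.6 -0.7 0 -0.6 -0.5'
python3 - <<'E'
from h import *
p=camera_params("wrist");im=camera("wrist");cv2.imwrite("pics/w5.png",im[:,:,::-1])
for t in("slot","dial_grip","grating_plate"): print(t,[(np.round(x["at"],4),x["conf"]) for x in spot_point(t,"wrist")])
print(telemetry.get_obs()["joint_pos"].round(2),toolmove([.5439,-.3954,.16],101.4))
print(topix(p,[[.5439,-.3954,.128],[.5439,-.3954,.095]]))
E
```

```text
clock: 14.4
eef_pos: [0.544, -0.3956, 0.2216]
tool_rot: [-0.101, 0.995, -0.0, 0.0]
ft_force: [-0.1, -0.7, 0.4]
grip_width: 0.0516
grasp_force: 0.0
slot [(array([ 0.5259, -0.2926,  0.092 ]), 0.64)]
dial_grip [(array([ 0.5448, -0.3976,  0.1194]), 0.58)]
grating_plate [(array([ 0.5247, -0.2977,  0.0186]), 0.57)]
[-0.63  0.61  0.49  1.45 -0.   -0.83] (array([0.   , 0.001, 0.411]), np.float64(6.325064520535445e-05), np.float64(101.41138511613697))
[[282.08044313 220.93782999]
 [282.20397184 208.55925405]]
```

View pics/w5.png

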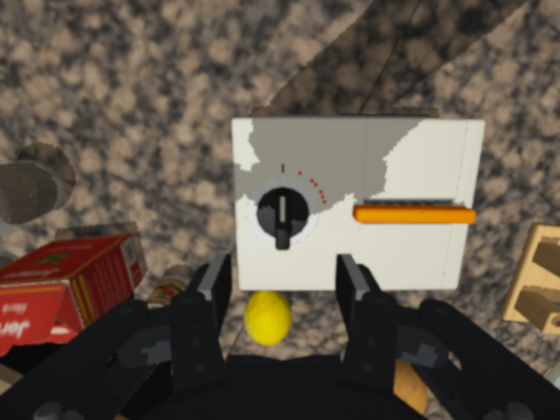

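The dial disc is centred at (283,212), matching the prediction (282,209), and the bar is aligned with the pointer up toward the front. The red dots run clockwise at (300,173) to (323,200). Descending to grip the bar.

```bash
python3 -m creep '0.5 0 0 0.2 0;0.5 0 0 0.4 0;0.5 0 0 0.55 0;0.5 0 0 0.6 0;0.5 0 0 0.6 0;0 0 0 0.6 0;0 0 0 0.6 0;0 0 0 0.6 0;0 0 0 0.6 0;0 0 0 0.6 0'
```

```text
clock: 15.85
eef_pos: [0.5446, -0.3961, 0.1335]
tool_rot: [-0.1, 0.995, -0.001, 0.001]
ft_force: [-0.6, -0.7, 5.2]
grip_width: 0.0101
grasp_force: 61.6
```

```bash
python3 -m creep '0 0 0 0 0.04;0 0 0 0 0.08;0 0 0 0 0.12;0 0 0 0 0.16;0 0 0 0 0.2;0 0 0 0 0.24;0 0 0 0 0.28;0 0 0 0 0.32;0 0 0 0 0.36;0 0 0 0 0.385;0 0 0 0 0.385;0 0 0 0 0.385'
python3 - <<'E'
from h import *
o=telemetry.get_obs();print(o["ft_torque"],toolmove([.5439,-.3954,.13],101.4),o["joint_pos"].round(2))
ims=[]
for c in("top","scene","wrist"):
    im=camera(c);p=camera_params(c);uv=topix(p,[.544,-.3955,.12])[0].astype(int)
    print(uv); u,v=np.clip(uv,[70,70],[490,350]); ims.append(cv2.resize(im[v-70:v+70,u-70:u+70,::-1],(266,266),interpolation=2) if c!="scene" else cv2.resize(im[v-35:v+35,u-35:u+35,::-1],(266,266),interpolation=2))
cv2.imwrite("pics/d1.png",np.hstack(ims))
E
```

```text
clock: 17.35
eef_pos: [0.545, -0.3953, 0.1335]
tool_rot: [0.483, 0.876, 0.0, 0.001]
ft_force: [-0.1, 0.7, 5.4]
grip_width: 0.0108
grasp_force: 61.8
[ 0.2604423  -0.02922883  0.16046419] (array([ 0.003, -0.006,  0.023]), np.float64(-0.38426518855175973), np.float64(32.232266060683266)) [-0.63  0.65  0.33  1.24  0.    0.38]
[365 203]
[330 260]
[279 274]
```

View pics/d1.png

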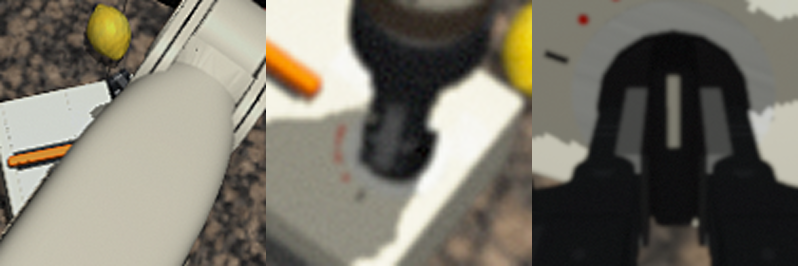

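```bash
python3 - <<'E'
from h import *
p=camera_params("wrist");im=camera("wrist");u0,v0=279,274
s=im[v0-45:v0+25,u0-12:u0+22].astype(int); m=np.zeros(im.shape[:2],np.uint8); m[v0-45:v0+25,u0-12:u0+22]=(s.min(2)>100)
n,L,st,ce=cv2.connectedComponentsWithStats(m); i=1+st[1:,4].argmax(); print(st[i]); c,sz,y=rect(L==i,p,.128); print(c,sz,y)
a=191.4-(y+180 if y<90 else y); print("dial deg",a, (a%180), "want 68.8")
for t in("grating_plate","slicing_plate","lemon","onion","mug"):
  camera("scene"); print(t,[(np.round(x["at"],3),x["conf"]) for x in spot_point(t,"scene")[:1]])
E
```

```text
[281 245   4  35 117]
[ 0.5396 -0.3855] [17.3  1.5] 123.4
dial deg 68.0 68.0 want 68.8
grating_plate [(array([ 0.523, -0.295,  0.022]), 0.78)]
slicing_plate [(array([ 0.694, -0.381, -0.   ]), 0.21)]
lemon [(array([ 0.696, -0.384, -0.001]), 0.93)]
onion []
mug []
```

Measured 68.0° against 68.8°. I'll nudge it slightly so it sits surely at the click, still short of the 76.8° stop.

```bash
python3 -m creep '0 0 0 0 0.008;0 0 0 0 0.008;0 0 0 0 0.008;0 0 0 0 0.008'; python3 - <<'E'
from h import *
p=camera_params("wrist");im=camera("wrist");u0,v0=279,274
s=im[v0-45:v0+25,u0-12:u0+22].astype(int); m=np.zeros(im.shape[:2],np.uint8); m[v0-45:v0+25,u0-12:u0+22]=(s.min(2)>100)
n,L,st,ce=cv2.connectedComponentsWithStats(m); i=1+st[1:,4].argmax(); print(191.4-180-rect(L==i,p,.128)[2]+180)
o=telemetry.get_obs();print(o["ft_torque"][2],o["grasp_force"])
print(ticket.job_done())
E
```

```text
clock: 18.55
eef_pos: [0.545, -0.3953, 0.1335]
tool_rot: [0.494, 0.869, 0.0, 0.001]
ft_force: [0.6, 0.9, 6.0]
grip_width: 0.0107
grasp_force: 61.8
69.5
0.191656950764794 61.81918144226074
the job is handed in; nothing more can be done
None
```

The grating plate is seated home in the grater with its rim flush on the deck, and I handed the job in at about 18.6 s with the gripper still holding the dial at the third click (measured 69.5°, click at 68.8°); the verdict wasn't shown, and the slicing plate, mug and onion could not be confirmed in the final camera check, though nothing suggested they were touched.

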